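Set up the projection line on the optical rail

TASK

Set up the slide projection line on the optical rail, on which the lamp and the screen are already clamped (either may be at either end). Starting from the lamp and going towards the screen, seat the condenser lens 60 mm from the lamp, then the iris diaphragm 50 mm beyond the condenser, then the slide holder 50 mm beyond the iris, then the projection lens 80 mm beyond the slide holder, all measured centre to centre along the rail. Each carrier must sit fully down astride the rail with its optic facing along it, without any part being tipped over on the way, and all let go.

Things in the scene. Friction and masses are not known exactly. Their poses are not given: they have to be found in the camera images.
- rail: Fixed aluminium rail, 420 long (y) x 40 wide (x) x 30 mm high, top edges chamfered, feet 84 mm wide; origin: centre of underside, z up. Black carriers under all optics: saddle 58 (x) x 30 (y) mm, 26 high, open below, channel along y 44 wide x 14 deep astride the rail; underside 16 mm above the worktop when seated; 12.7 mm post; clamp screw juts 12 mm at -x.
- lamp: Lamp fixed near one end of the rail: white 38 mm globe on a finned socket and a black rail carrier. Origin: centre of the carrier's underside (16 mm above the worktop, on the rail's centre line); top 91 mm above the origin; y along the rail.
- screen: Screen fixed near the other end of the rail, 340 to 376 mm from the lamp: upright white square plate 90 mm wide, 4 mm thick, across the rail on a black carrier. Origin: centre of the carrier's underside (16 mm above the worktop, on the rail's centre line); top 117 mm above the origin; y along the rail.
- condenser: Condenser: black square mount 52 wide x 52 high x 20 mm thick, 40 mm clear lens bulging 3 mm from both faces; top 96 mm up; 200 g. Origin: centre of its carrier's underside; z up, y optical axis (70 mm above the origin), x across. Grip the mount's upright sides at that height, closing along x. Loose, starts upright on the worktop; either way round will do. Carrier as told under rail.
- iris: Iris: round black housing 52 mm across, flat sides, 12 mm thick, metal leaves round a small hole; little ball lever on top, 107 mm up; 160 g. Origin: centre of its carrier's underside; z up, y optical axis (70 mm above the origin), x across. Grip the mount's upright sides at that height, closing along x. Loose, starts upright on the worktop; either way round will do. Carrier as told under rail.
- slide_holder: Slide holder: thin aluminium frame 48 wide x 50 high x 8 mm thick, glass slide upright on one face, its top 103 mm up; 150 g. Origin: centre of its carrier's underside; z up, y optical axis (70 mm above the origin), x across. Grip the mount's upright sides at that height, closing along x. Loose, starts upright on the worktop; either way round will do. Carrier as told under rail.
- projection_lens: Projection lens: dark 38 mm barrel, 58 mm long (y), in a black square clamp 46 wide x 46 high x 14 mm thick; top 97 mm up; 220 g. Origin: centre of its carrier's underside; z up, y optical axis (70 mm above the origin), x across. Grip the mount's upright sides at that height, closing along x. Loose, starts upright on the worktop; either way round will do. Carrier as told under rail.
There are look-alikes about, which are no part of the job. Leave any yellow look-alike of the slide_holder alone.

How it is judged:
At the end, for the whole second after the job is handed in: All four carriers sit astride the rail (down within 3 mm, centred within 5 mm, along it within 0.2 rad, upright); from lamp to screen: condenser 60 mm from the lamp, iris 50 mm on, slide holder 50 mm on, projection lens 80 mm on, each gap within 12 mm; all released and at rest (z of condenser in the frame of rail between 0.013 and 0.019 m and x of condenser in the frame of rail between -0.005 and 0.005 m and angle between the y axis of each of condenser, iris, slide_holder, projection_lens and the y axis of rail, either way round below 0.2 rad and angle between each of condenser, iris, slide_holder, projection_lens's own z axis and vertical below 0.08 rad and linear speed of each of condenser, iris, slide_holder, projection_lens below 0.01 m/s and angular speed of each of condenser, iris, slide_holder, projection_lens below 0.1 rad/s and contact force between the fingers and condenser below 0.05 N and z of iris in the frame of rail between 0.013 and 0.019 m and x of iris in the frame of rail between -0.005 and 0.005 m and contact force between the fingers and iris below 0.05 N and z of slide_holder in the frame of rail between 0.013 and 0.019 m and x of slide_holder in the frame of rail between -0.005 and 0.005 m and contact force between the fingers and slide_holder below 0.05 N and z of projection_lens in the frame of rail between 0.013 and 0.019 m and x of projection_lens in the frame of rail between -0.005 and 0.005 m and contact force between the fingers and projection_lens below 0.05 N and horizontal distance between lamp and condenser between 0.048 and 0.072 m and horizontal distance between condenser and iris between 0.038 and 0.062 m and horizontal distance between iris and slide_holder between 0.038 and 0.062 m and horizontal distance between slide_holder and projection_lens between 0.068 and 0.092 m and horizontal distance between lamp and iris above 0.085 m and horizontal distance between lamp and slide_holder above 0.12 m and horizontal distance between lamp and projection_lens above 0.19 m); the robot touches nothing.
It fails at once if an optic is tipped over (angle between any of condenser, iris, slide_holder, projection_lens's own z axis and vertical above 0.7 rad).
It also fails if it takes over 99 s, if anything falls off the work surface, if the arm or the gripper's body presses on something with over 40 N, if the wrist force passes 120 N, or if a joint passes its speed limit or range.

ROBOT

A 6-joint arm with a two-finger parallel gripper is mounted at the origin on a cart in front of the work surface, level with it; the furniture and walls round the work are solid. World frame = base frame: x ahead of the robot, y to its left, z up, the work surface at z = 0. Lengths are in m, angles in rad, forces in N, time in s.
With the tool pointing down it reaches from about 0.275 to 0.875 m from the base axis. Payload 12.5 kg.
Tool frame: the origin (TCP) lies at the very end of the fingers, on their centre line; the grasp point (between the pads) lies 19 mm behind it; z points along the fingers, y is the line along which they close (so a half turn about z gives the same grasp; the last joint's range is limited). The gripper opens to 85 mm and grips with 20 to 120 N. Pads are 22 mm wide; open, the fingers measure 114 mm over their backs; the gripper's body (76 mm by 85 mm) begins 54 mm behind the grasp point. The pads swing forward as they close: fully open they stand 13 mm farther back than shut.
Start: joints at [1.027, 0.351, 1.652, -0, 1.139, -0.085], TCP at [0.244, 0.493, 0.231] pointing down, gripper open.
Joint ranges: [-2.75, 2.75], [-0.79, 2.1], [0.01, 2.65], [-1.57, 4.71], [0.07, 3.14], [-2.87, 2.87]. Speed limits (rad/s): [2.22, 2.22, 2.79, 3.14, 3.14, 3.14].

INTERFACE

Orientations are given as a 3x3 rotation matrix whose columns are the frame's x, y, z axes.
In Python, from bench import manip gives the robot as it stands. Calls block until the motion is done:
- manip.move_ptp(position, orientation): joint-space move of the TCP to a pose.
- manip.move_l(position, attitude=None, max_speed=0.15): straight line of the TCP; attitude=None keeps the orientation; max_speed is the mean speed in m/s.
- manip.move_j(angles): joint-space move.
- manip.set_gripper(opening, effort=None): opening from 0.0 (shut) to 1.0 (fully open); effort is the grip in N (None keeps the last); returns when the fingers have stopped.
- manip.dwell(seconds).
- manip.inverse_kinematics(position, orientation): joint angles nearest the present ones, or None.
- manip.grab_frame(name): name is "side" or "top" or "wrist"; returns (picture, depth): 384x512x3 uint8, red, green, blue; 384x512 float32, m along the optical axis (not along the pixel's ray), 0 where there is no reading.
- manip.get_calibration(name): a dict with "camera_matrix" (3x3 intrinsics, pixels), "R" (3x3) and "t" (3): a world point X has camera coordinates R X + t. Camera axes: x right, y down, z forward; pixel columns grow to the right and rows downward; lengths in m; the calibration is good to about 2 mm. A picture is of the moment at which its call begins: read the wrist's pose just before it. get_calibration takes no time and is no camera call; for the wrist camera it gives the pose at the moment of the call.
A pose or a line that the arm cannot do raises manip.Unreachable and nothing moves.
- manip.sign_off(): hands the job in; it is judged then, once.
Trained networks look in the newest picture that a camera, given by its name, has taken for a name from the list of things; names that differ only in an ending like _2 or _b are one class to them, and where a whole thing is asked for, a point or a joint stands for the part that bears it (a point fixed in the world has none). Each returns a list of dicts, best first, with "confidence" (0 to 1); they miss things now and then, are a little off and sometimes report something else, mostly with a low value. They report only what shows in the picture. A call takes as long as a camera call. They do not tell look-alikes from the thing itself.
- manip.look_for(camera, name): "at" ([x, y, z] in m, in world coordinates, good to about 4 mm: the middle of the surface that is visible of it).
Readings, each from a call of its own:
- manip.current_time(): time.
- manip.current_qpos(): joint angles.
- manip.current_joint_vel(): joint speeds.
- manip.current_joint_torque(): joint torques, N m.
- manip.current_ee_pos(): TCP position.
- manip.current_tcp_rot(): TCP orientation.
- manip.current_force(): force on the tool from outside, world axes, zero at the start.
- manip.current_ft_torque(): the same for the moment, N m.
- manip.current_grip_width(): opening from 0.0 (shut) to 1.0 (fully open).
- manip.current_grip_force(): force on a finger pad.
Only numpy, scipy, OpenCV 4.12 (cv2) and the standard library are available. Lean on these libraries where they do the work, as an engineer would, in place of code of your own. Each camera call takes 0.05 s, during which the arm holds its last target. There are 200 camera calls.

## Working session

There is one attempt and no reset: what is moved stays moved. The work goes in short steps, each a Python script; the robot and the scene stay as the last script left them, time stands still between calls to the robot, and variables do not carry over. Pictures are saved under pics/ and viewed, at most 14 in all, crops included, and the job is handed in when it is done.

```bash
mkdir -p pics; cat > h.py <<'E'
from bench import manip as m
import numpy as np, cv2
def snap(c,f=None):
    k=m.get_calibration(c); p,d=m.grab_frame(c)
    if f: cv2.imwrite('pics/'+f,p[:,:,::-1])
    K=np.array(k['camera_matrix']);v,u=np.mgrid[:384,:512]
    C=np.stack([(u-K[0,2])/K[0,0]*d,(v-K[1,2])/K[1,1]*d,d],-1)
    W=(C-np.array(k['t']))@np.array(k['R'])
    W[d==0]=np.nan
    return p,d,W
E
python3 - <<'E'
from h import *
for c in ('top','side'):
    p,d,W=snap(c,c+'1.png'); np.save(c+'.npy',W)
    for n in 'rail lamp screen condenser iris slide_holder projection_lens'.split():
        print(c,n,[(np.round(r['at'],3).tolist(),round(r['confidence'],2)) for r in m.look_for(c,n)])
print(m.current_time())
E
```

```text
top rail [([0.576, -0.035, 0.032], 0.58)]
top lamp [([0.549, 0.141, 0.091], 0.75)]
top screen [([0.592, -0.21, 0.078], 0.79)]
top condenser [([0.462, 0.304, 0.074], 0.8)]
top iris [([0.433, 0.097, 0.026], 0.53)]
top slide_holder [([0.556, -0.314, 0.024], 0.87), ([0.437, -0.298, 0.036], 0.73)]
top projection_lens [([0.417, -0.079, 0.084], 0.84)]
side rail [([0.571, -0.01, 0.03], 0.76)]
side lamp [([0.556, 0.125, 0.061], 0.87)]
side screen [([0.597, -0.214, 0.084], 0.68)]
side condenser [([0.465, 0.308, 0.056], 0.96)]
side iris [([0.439, 0.089, 0.052], 0.76)]
side slide_holder [([0.438, -0.314, 0.05], 0.96), ([0.56, -0.33, 0.075], 0.76)]
side projection_lens [([0.429, -0.097, 0.062], 0.7)]
0.8
```

View pics/top1.png

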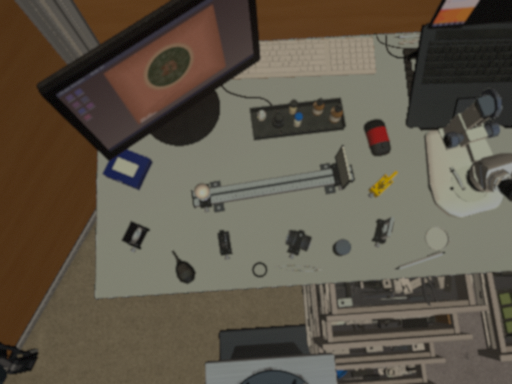

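View pics/side1.png

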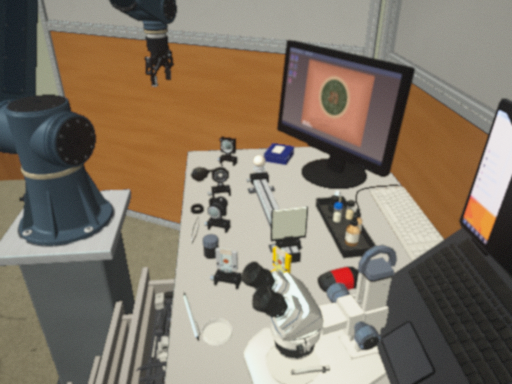

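The top view shows the condenser at (136,235), iris at (224,243), projection lens at (298,242) and grey slide holder at (382,231). The yellow decoy is at (383,184), and the rail runs from the lamp (202,190) to the screen (345,165). The side view agrees. Next I'll tour the parts with the wrist camera.

```bash
cat >> h.py <<'E'
def Rd(a):  # tool down, closing line (tool y) at angle a
    y=np.array([np.cos(a),np.sin(a),0]); z=np.array([0,0,-1.]); return np.stack([np.cross(y,z),y,z],1)
def near(a): # representation of closing angle nearest the present tool y, mod pi
    y=m.current_tcp_rot(); y=np.array(y)[:,1]; b=np.arctan2(y[1],y[0]); return b+(a-b+np.pi/2)%np.pi-np.pi/2
def rect(W,c,zlo,zhi,r=.05):
    P=W.reshape(-1,3); P=P[np.isfinite(P[:,2])]
    P=P[(np.hypot(P[:,0]-c[0],P[:,1]-c[1])<r)&(P[:,2]>zlo)&(P[:,2]<zhi)]
    b=cv2.boxPoints(cv2.minAreaRect((P[:,:2]*1000).astype(np.float32)))/1000
    e=[b[1]-b[0],b[2]-b[1]]; e.sort(key=np.linalg.norm)
    return b.mean(0),np.arctan2(e[1][1],e[1][0])%np.pi,[np.linalg.norm(x) for x in e],len(P)
E
python3 - <<'E'
from h import *
R=m.current_tcp_rot(); print(np.round(R,2).tolist())
T=dict(condenser=(.462,.304),iris=(.433,.097),rail=(.52,-.035),projection_lens=(.417,-.085),slide_holder=(.437,-.305))
ims=[]
for n,c in T.items():
    m.move_ptp([c[0],c[1],.3 if n=='rail' else .25],R)
    p,d,W=snap('wrist'); np.save(n+'.npy',W); ims.append(p)
    if n!='rail':
        P=W.reshape(-1,3);s=np.hypot(P[:,0]-c[0],P[:,1]-c[1])<.05;print(n,'zmax',np.nanpercentile(P[s,2],[90,95,99,99.9]).round(4))
        for lo,hi in((.055,.11),(.075,.11),(.085,.11),(.09,.11)):
            try:
                a=rect(W,c,lo,hi);print(lo,a[0].round(4),round(a[1],3),np.round(a[2],4),a[3])
            except Exception as e: print(lo,e)
    else: print([(np.round(r['at'],3).tolist(),round(r['confidence'],2)) for q in('lamp','screen') for r in m.look_for('wrist',q)])
h=np.hstack
ims=[cv2.resize(i,(266,200)) for i in ims]+[np.zeros((200,266,3),np.uint8)]
cv2.imwrite('pics/tour.png',np.vstack([h(ims[:3]),h(ims[3:])])[:,:,::-1])
print(m.current_time())
E
```

```text
[[-0.9, 0.44, 0.0], [0.44, 0.9, -0.0], [-0.0, 0.0, -1.0]]
condenser zmax [0.3393 0.3419 0.3447 0.3458]
0.055 [0.4684 0.316 ] 2.684 [0.0254 0.0521] 1150
0.075 [0.4681 0.3154] 2.674 [0.0221 0.052 ] 1092
0.085 [0.4684 0.316 ] 2.684 [0.0213 0.0521] 1044
0.09 [0.4684 0.316 ] 2.684 [0.0213 0.0521] 1012
iris zmax [0.3396 0.3422 0.3451 0.3462]
0.055 [0.4367 0.0965] 0.102 [0.0126 0.0516] 671
0.075 [0.4367 0.0964] 0.105 [0.0126 0.0516] 587
0.085 [0.4366 0.0965] 0.093 [0.0124 0.0422] 465
0.09 [0.4363 0.0963] 0.1 [0.0119 0.0345] 346
[([0.557, 0.137, 0.076], 0.83), ([0.615, -0.209, 0.065], 0.59)]
projection_lens zmax [0.3397 0.3424 0.3452 0.3463]
0.055 [ 0.4257 -0.0864] 1.17 [0.0455 0.0586] 2004
0.075 [ 0.4258 -0.0865] 1.169 [0.0453 0.0586] 1886
0.085 [ 0.4258 -0.0861] 1.124 [0.0453 0.0577] 1368
0.09 [ 0.4261 -0.0868] 0.393 [0.0396 0.0399] 575
slide_holder zmax [0.3393 0.3419 0.3447 0.3458]
0.055 [ 0.4417 -0.3088] 2.805 [0.0101 0.0486] 481
0.075 [ 0.4417 -0.3087] 2.794 [0.0094 0.0485] 442
0.085 [ 0.4417 -0.3087] 2.794 [0.0094 0.0485] 423
0.09 [ 0.4417 -0.3087] 2.794 [0.0094 0.0485] 410
5.2667
```

View pics/tour.png

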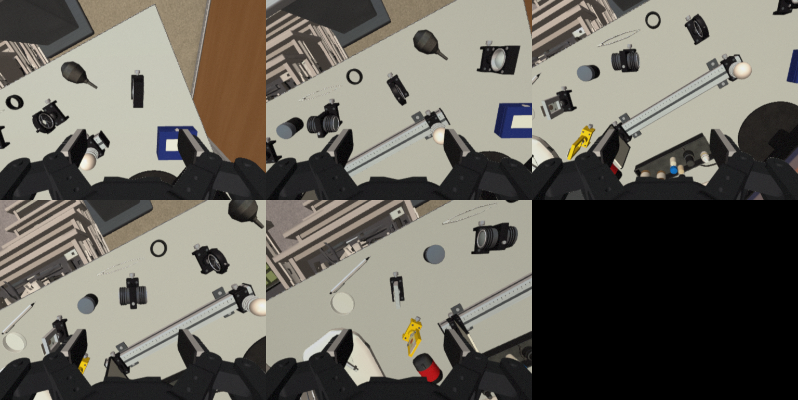

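The tour shows every part clearly. The grey slide holder is at about (397,288), the yellow one beside it, and the lamp globe at (740,70) in the third tile. Now I'll fit the rail and the lamp.

```bash
python3 - <<'E'
from h import *
from scipy.optimize import least_squares
for f in('rail','projection_lens','iris'):
    P=np.load(f+'.npy').reshape(-1,3);P=P[np.isfinite(P[:,2])]
    u=np.array([.04,-.35]);u/=np.linalg.norm(u);o=np.array([.553,.139])
    for i in range(4):
        n=np.array([-u[1],u[0]]);s=(P[:,:2]-o)@u;t=(P[:,:2]-o)@n
        k=(s>.05)&(s<.28)&(abs(t)<.03)&(P[:,2]>.026)&(P[:,2]<.036)
        Q=P[k,:2]; S=s[k]; T=t[k]
        # mid of edges per bin
        b=np.arange(.05,.28,.01); M=[]
        for a in b:
            w=(S>a)&(S<a+.01)
            if w.sum()>8: M.append((a+.005,(T[w].max()+T[w].min())/2,np.ptp(T[w])))
        M=np.array(M); c=np.polyfit(M[:,0],M[:,1],1)
        o=o+n*c[1]; u=u+n*c[0]; u/=np.linalg.norm(u)
    yaw=np.arctan2(u[1],u[0])
    print(f,'o',o.round(4),'u',u.round(4),'closing',round(yaw+np.pi/2,4),'w',np.median(M[:,2]).round(4),'z',np.median(P[k,2]).round(4),len(M))
    n=np.array([-u[1],u[0]]);s=(P[:,:2]-o)@u;t=(P[:,:2]-o)@n
    g=P[(abs(s)<.04)&(abs(t)<.04)&(P[:,2]>.085)&(P[:,2]<.12)]
    if len(g)>50:
        r=least_squares(lambda x:np.linalg.norm(g-x,axis=1)-.019,[*o,.088],loss='soft_l1',f_scale=.001)
        print(' globe',r.x.round(4),len(g),'s,t',((r.x[:2]-o)@u).round(4),((r.x[:2]-o)@n).round(4))
    w=(abs(s)<.04)&(abs(t)<.035)&(P[:,2]>.037)&(P[:,2]<.045)
    print(' saddle s',np.percentile(s[w],[0,1,99,100]).round(4),'t',np.percentile(t[w],[1,99]).round(4),w.sum())
E
```

```text
rail o [0.5608 0.1399] u [ 0.1017 -0.9948] closing 0.1019 w 0.0389 z 0.0301 23
 globe [0.5612 0.1416 0.0882] 924 s,t -0.0016 0.0006
 saddle s [-0.0162 -0.016   0.0135  0.0137] t [-0.0286  0.0281] 490
projection_lens o [0.5588 0.1397] u [ 0.1005 -0.9949] closing 0.1007 w 0.0374 z 0.0301 23
 globe [0.5613 0.1417 0.0884] 890 s,t -0.0018 0.0027
 saddle s [-0.0166 -0.0157  0.0137  0.0142] t [-0.0269  0.0307] 690
iris o [0.5599 0.1398] u [ 0.1017 -0.9948] closing 0.1019 w 0.0372 z 0.03 23
 globe [0.5614 0.1416 0.0881] 605 s,t -0.0017 0.0017
 saddle s [-0.0167 -0.0164  0.0129  0.0133] t [-0.0278 -0.0033] 404
```

```bash
cat >> h.py <<'E'
L=np.array([.5611,.1415]); O=np.array([.5608,.1399]); U=np.array([.1017,-.9948])
def station(s): return O+U*((L-O)@U+s)
def place(c,a,s):
    a=near(a); R=Rd(a); H=.23
    m.set_gripper(1.0,40)
    m.move_ptp([*c,H],R); m.move_l([*c,.051],max_speed=.15)
    m.set_gripper(0.0,40); print('grip',round(m.current_grip_width(),3),round(m.current_grip_force(),1))
    m.move_l([*c,H],max_speed=.15)
    print('held',round(m.current_grip_width(),3),np.round(m.current_force(),2))
    p=station(s); R2=Rd(near(.1019))
    m.move_l([*p,H],R2,max_speed=.25); m.move_l([*p,.085],max_speed=.15)
    z=.085; f0=np.array(m.current_force())
    while z>.0676:
        z=max(z-.004,.0675); m.move_l([*p,z],max_speed=.04)
        df=np.array(m.current_force())-f0; print(round(z,4),df.round(1))
        if df[2]>15: print('BLOCKED'); return False
    m.set_gripper(1.0); m.move_l([*p,H],max_speed=.2); print('t',m.current_time()); return True
E
python3 - <<'E'
from h import *
place((.4417,-.3087),2.794,.160)
m.move_ptp([.50,-.03,.30],Rd(near(.1019)))
p,d,W=snap('wrist','s1.png')
print(station(.16),[a for a in rect(W,station(.16),.08,.13,.035)])
E
```

```text
grip 0.556 40.5
held 0.554 [-0.02 -0.64 -1.42]
0.081 [-0.9  0.8  1.3]
0.077 [-0.4  0.1  0.4]
0.073 [-0.3  0.3  1.1]
0.069 [0.1 0.7 0.8]
0.0675 [0.  0.2 0.4]
t 15.1417
[ 0.57691323 -0.01771495] [array([ 0.577427  , -0.01705031], dtype=float32), np.float32(0.100606665), [np.float32(0.009358022), np.float32(0.048275497)], 529]
```

View pics/s1.png

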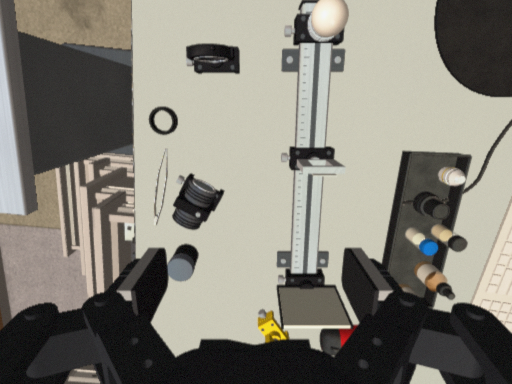

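The slide holder sits square on the rail at about (312,160) in the picture, midway between lamp and screen, and its fitted position is within 1 mm. Next are the other three.

```bash
python3 - <<'E'
from h import *
ok=place((.4258,-.0865),1.17-np.pi/2,.240) and place((.4367,.0965),.103,.110) and place((.4684,.316),2.684,.060)
m.move_ptp([.50,-.03,.32],Rd(near(.1019)))
p,d,W=snap('wrist','s2.png'); np.save('end.npy',W); snap('side','s2s.png')
for s,lo,hi in((.06,.1,.115),(.11,.08,.13),(.16,.08,.13),(.24,.08,.13)):
    r=rect(W,station(s),lo,hi,.035 if s>.2 else .03); print(s,((r[0]-L)@U).round(4),((r[0]-O)@[-U[1],U[0]]).round(4),r[1:])
    k=np.hypot(*(np.moveaxis(W[...,:2]-station(s),-1,0)))<.03
    print('  saddle z',np.nanmedian(W[...,2][k&(W[...,2]>.034)&(W[...,2]<.06)]))
print(m.current_time())
E
```

```text
grip 0.536 40.9
held 0.536 [-0.77 -0.41 -1.91]
0.081 [-0.9  0.5  0.6]
0.077 [-0.   0.3  0.4]
0.073 [-0.9  0.1  1.2]
0.069 [-1.6 -0.5  0.9]
0.0675 [-0.5 -0.2 -0.1]
t 24.175
grip 0.603 40.4
held 0.601 [-1.12 -0.14 -2.22]
0.081 [-0.1  1.1  1. ]
0.077 [-0.1 -0.4  1.2]
0.073 [-0.2 -0.4  1.4]
0.069 [-1.5 -0.3  0.6]
0.0675 [-0.2  1.   2.7]
t 32.975
grip 0.604 41.2
held 0.604 [ 0.47 -0.38 -2.91]
0.081 [-1.4  0.4 -0.7]
0.077 [-0.3  0.2 -0.7]
0.073 [-0.1  0.  -0.8]
0.069 [-0.1  0.  -1.4]
0.0675 [-0.7  0.8  0.1]
t 42.375
0.06 0.0603 0.0009 (np.float32(0.1040661), [np.float32(0.020525789), np.float32(0.05256522)], 1026)
  saddle z 0.042096732673429685
0.11 0.1102 0.0001 (np.float32(0.1013634), [np.float32(0.013044358), np.float32(0.05160678)], 504)
  saddle z 0.042268290202577434
0.16 0.1593 0.0008 (np.float32(0.10539823), [np.float32(0.009314096), np.float32(0.04878868)], 476)
  saddle z 0.042238319268902855
0.24 0.2383 0.0006 (np.float32(1.7553596), [np.float32(0.046192344), np.float32(0.058478504)], 1445)
  saddle z 0.042010646723341254
43.15
```

View pics/s2.png

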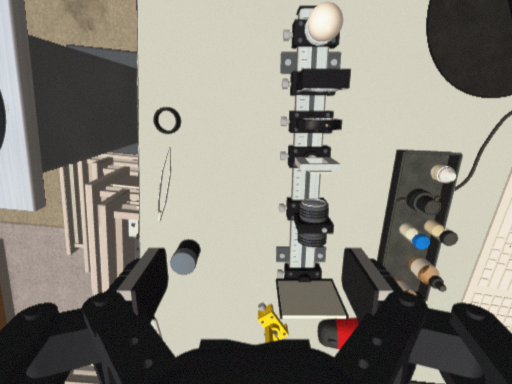

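View pics/s2s.png

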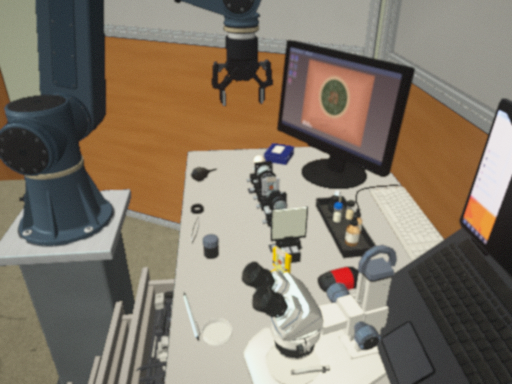

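The four carriers sit square between lamp (325,22) and screen (312,298), and the arm is well clear of them. All saddle tops measure z = 42 mm, which is fully seated.

```bash
python3 -c "
from h import *
m.dwell(.5);print(m.sign_off())"
```

```text
the job is handed in; nothing more can be done
None
```

I seated all four carriers on the rail, let them go and handed the job in at about 44 s; measured from the lamp, the condenser is at 60 mm, the iris at 110, the slide holder at 159 and the projection lens at 238 (targets 60, 110, 160 and 240).

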